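# Dial open the padlock and present it at the specimen case

## Robot

A 7-joint arm with a two-finger parallel gripper is mounted at the origin on the work surface. World frame = base frame: x ahead of the robot, y to its left, z up, the work surface at z = 0. Lengths are in m, angles in rad, forces in N, time in s.
With the tool pointing down it reaches from about 0.4 to 0.85 m from the base axis. Payload 4.5 kg.
Tool frame: the origin (TCP) lies midway between the tips of the shut fingers; the grasp point (between the pads) lies 19 mm behind it; z points along the fingers, y is the direction in which the jaws open and shut (so a half turn about z gives the same grasp; the last joint's range is limited). The gripper opens to 88 mm and grips with 3 to 60 N. Pads are 18 mm wide; open, the fingers measure 123 mm over their backs; the gripper's body (75 mm by 187 mm) begins 45 mm behind the grasp point.
Start: joints at [1.353, 0.689, -0.195, 1.565, 0.157, 0.902, -0.215], TCP at [0.156, -0.605, 0.239] pointing down, gripper open.
Joint ranges: [-3.01, 3.01], [-0.46, 2.08], [-1.47, 1.51], [0.13, 2.56], [-1, 4.14], [0.04, 2.09], [-2.66, 2.66]. Speed limits (rad/s): [2.57, 2.57, 3.14, 3.14, 3.14, 3.14, 3.14].

## Interface

Orientations are given as a unit quaternion [x, y, z, w].
In Python, from plant import r gives the robot as it stands.
- The arm moves only by the tool play_rows, never from a script. Its argument "targets" is a list of rows, each an object of numbers: "jaw": the closure, from 0 (fully open) to 1 (shut); "dx", "dy", "dz": the shift along the tool's x, y, z in m; "yaw": the turn about the tool's z in rad. A call has exactly 5 rows; each row shifts and turns the pose as measured when the row begins, along the tool's axes as they then stand; what a row does not reach is not made up. A row lasts 1/10 s, in which the tool goes at most 50 mm and 8.59 degrees, less where a joint would pass 70% of its speed; a pose out of reach is approached as far as the arm can. A call with a gripper value outside its range is refused whole. The fingers move at their own pace and stop on an object; "squeeze" is the grip in N (left out, the last holds). Time passes only in rows, so rows that do not move let the fingers close, or fill a call up. It gives the time, the measured TCP pose, the force and the opening at its end, in the units of the state.
- r.get_state(): the state, without advancing time (a new reading comes with each control period).
- r.snapshot(name): name is "scene" or "side" or "wrist"; returns a dict with "frame" (420x560x3 uint8, red, green, blue), "z_map" (420x560 float32, m along the optical axis (not along the pixel's ray), 0 where there is no reading), "mtx" (3x3 intrinsics, pixels), "position" and "orientation" of the camera in the world; the wrist camera has in their place "T_tool_cam" (4x4, takes a point from camera to tool coordinates, whose origin is the TCP and whose axes are the flange's). Camera axes: x right, y up, looking along -z (the intrinsics and any distortion apply to the point x, -y, -z); pixel columns grow to the right and rows downward; lengths in m; the calibration is good to about 2 mm. A picture is of the moment at which its call begins: read the wrist's pose just before it.
- r.finish_job(): hands the job in, once; it reports no verdict.
The state is a dict: "clock": time; "q": joint angles; "qd": joint speeds; "joint_torque": joint torques, N m; "tool_pos": TCP position; "eef_rot": TCP orientation; "contact_force": force on the tool from outside, world axes, zero at the start; "moment": the same for the moment, N m; "opening": opening from 0.0 (shut) to 1.0 (fully open).
Only numpy, scipy, OpenCV 4.12 (cv2) and the standard library are available. Lean on these libraries where they do the work, as an engineer would, in place of code of your own. Each camera call takes 0.05 s, during which the arm holds its last target.

## Task

The combination padlock lies shut in its holder, dial up. With the lock still lying in the holder, turn the dial until its nose points at the white mark on the lock's shackle-side edge and clicks into that notch, then pull the shackle fully out of the body. Lift the opened lock and finish while holding it still in the gripper, the bow of its shackle directly above the hasp staple of the specimen case and the lock clear of case, holder and bench; leave everything else where it is.

Things in the scene. Friction and masses are not known exactly. Their poses are not given: they have to be found in the camera images.
- lock: Steel padlock lying on its back, loose, about 0.4 kg (varies). Body 62 (x) x 76 (y) x 28 mm (z); origin at the centre of its underside, +z up through the dial face, -x towards the shackle. The dial's axis is x = y = 0. A white mark 8 mm long lies on the top face at the middle of the -x edge.
- lock_dial (a joint): Dial angle, rad, growing anticlockwise from above. 0 = nose at the white mark (lock's -x): only there (+-0.12) does the shackle come out. Starts 2 to 4 clicks positive: turn clockwise. A spring pawl makes notches every 0.524 rad (0, 0.524, 1.047 ...); let go within 0.15 rad of one, the dial snaps into it. Turning over a click takes about 0.1 N m. Stops: -0.65, 2.75.
- dial_grip (a point): On the dial's axis, 50 mm above the lock's underside, turning with the dial; -x points out of the nose. Black disc 38 mm across, 28 to 36 mm above the lock's underside; on it an upright finger bar 14 mm thick (along y), 36 to 59 mm above the underside, reaching 18 mm to +x and 20 mm to -x, where it ends in a wedge nose with a white line on top.
- lock_shackle (a joint): How far the shackle is pulled out of the lock body along the lock's -x, m: 0 shut, 0.022 fully out (a stop). About 3 N of friction; stays where it is left. With the dial off its opening notch it gives under 2.5 mm, then blocks.
- shackle_bow (a point): Middle of the shackle's bow, on the bar's centre line; moves with the shackle; axes as the lock's. Shackle: a level U of 9 mm round steel bar, 14 mm above the lock's underside; the bow is a half circle, the legs are at y = +-22 mm (53 mm over both) and straight from 22 mm behind this point. Shut, the point is at lock x = -88 mm, 52 mm clear between bow and body; open, 22 mm farther out.
- nest: Aluminium lock holder screwed to the bench, 82 (x) x 98 (y) x 48 mm; origin under its centre at bench height. The lock lies on its floor, 30 mm up, centred, same axes, 1.5 mm play. Walls 18 mm high at sides, back and (two lugs outside y = +-29 mm) front keep it from turning or following the shackle, which sticks out past the -x edge, bar centre 44 mm above the bare bench.
- case: Fixed dark specimen case, 150 (x) x 200 (y) x 60 mm high, lid shut; origin under its centre at bench height, front to -x, with two latches on the front.
- hasp_top (a point): Top of the hasp staple, a steel arch 28 mm wide and 20 mm high of 6 mm bar on the case's lid, 60 mm to the front (-x) of the case's centre; 83 mm above the bench.
- puck_a: Bystander: black mounted specimen, 30 mm across, 18 mm high; origin under its centre.
- puck_b: Bystander: black mounted specimen with a small steel face on top, 25 mm across, 16 mm high; origin under its centre.
- tray: Bystander: blue two-part sample tray 80 x 130 x 22 mm; origin under its centre.
- caliper: Bystander: steel caliper 200 mm long, lying flat.
- bottle: Bystander: white bottle, 56 mm across, 105 mm high.
- jar: Bystander: amber jar, 60 mm across, 70 mm high.
- driver: Bystander: screwdriver lying flat.
- dish: Bystander: white dish 90 mm across, 16 mm high.
Mind the look-alikes: they are no part of the job. What is shaped like the lock but purple or turquoise is not meant.

How it is judged:
On the way, in this order (a step that is already met when the one before it is completed fails the run):
1. dial in its opening notch while the lock lies shut in the holder (value of joint lock_dial between -0.12 and 0.12 rad and value of joint lock_shackle below 0.004 m and z of lock in the frame of nest below 0.04 m), for 0.2 s.
2. shackle pulled out while the lock lies in the holder (value of joint lock_shackle above 0.018 m and z of lock in the frame of nest below 0.04 m and horizontal distance between lock and nest below 0.01 m), for 0.1 s.
At the end, for the whole second after the job is handed in: The gripper still holds the lock by contact (over 1 N), shackle out at least 16 mm, the middle of its bow within 45 mm horizontally of the staple top and at least 12 mm above it, the lock at rest (under 0.05 m/s), over 65 mm above the bench and touching neither case, holder nor bench (value of joint lock_shackle above 0.016 m and contact force between lock and the fingers above 1 N and horizontal distance between shackle_bow and hasp_top below 0.045 m and z of shackle_bow in the frame of hasp_top above 0.012 m and contact force between lock and case below 0.2 N and contact force between lock and nest below 0.2 N and contact force between lock and table below 0.2 N and height (world z) of lock above 0.065 m and linear speed of lock below 0.05 m/s); the arm keeps its last pose, push and grip.
It fails at once if a bystander is shifted by more than 30 mm (distance of any of puck_a, puck_b, tray, caliper, bottle, jar, driver, dish from where it was at the start of the episode above 0.03 m).
It also fails if it takes over 72 s, if anything falls off the work surface, if the arm or the gripper's body presses on something with over 40 N, if the wrist force passes 120 N, or if a joint passes its speed limit or range.

## Working session

There is one attempt and no reset: what is moved stays moved. The work goes in short steps, Python scripts to look and compute and a tool call to move; the robot and the scene stay as the last step left them, time stands still between calls to the robot, and variables do not carry over. Pictures are saved under pics/ and viewed, and the job is handed in when it is done.

Besides the shell and the picture viewer there is one more tool, called by a JSON object that holds its "op" and its "data", one argument or row to a line. play_rows: Moves the arm, as the interface text tells. Its arguments: {"type":"object","properties":{"targets":{"type":"array"},"squeeze":{"type":"number"}},"required":["targets"]}

```bash
ls; mkdir -p pics; cat > h.py <<'E'
import numpy as np, cv2, pickle
from plant import r
from scipy.spatial.transform import Rotation as R
def snap(n,fn=None):
    st=r.get_state(); s=r.snapshot(n)
    if n=='wrist':
        T=np.eye(4);T[:3,:3]=R.from_quat(st['eef_rot']).as_matrix();T[:3,3]=st['tool_pos'];T=T@np.array(s['T_tool_cam'])
    else:
        T=np.eye(4);o=np.array(s['orientation']);T[:3,:3]=R.from_quat(o).as_matrix() if o.size==4 else o;T[:3,3]=s['position']
    s['T']=T
    if fn:
        cv2.imwrite('pics/%s.png'%fn,s['frame'][:,:,::-1]); pickle.dump(s,open('pics/%s.pkl'%fn,'wb'))
    return s
def cloud(s):
    z=s['z_map'];K=np.array(s['mtx']);v,u=np.mgrid[:z.shape[0],:z.shape[1]]
    p=np.stack([(u-K[0,2])/K[0,0]*z,-(v-K[1,2])/K[1,1]*z,-z],-1)
    return p@s['T'][:3,:3].T+s['T'][:3,3]
def proj(s,P):
    c=np.linalg.inv(s['T'])@np.append(P,1);K=s['mtx'];return K[0][0]*c[0]/-c[2]+K[0][2],K[1][1]*-c[1]/-c[2]+K[1][2]
def load(fn): return pickle.load(open('pics/%s.pkl'%fn,'rb'))
E
python3 - <<'E'
from h import *
for n in ['scene','side','wrist']:
    s=snap(n,n+'0'); print({k:(v if np.size(v)<20 else np.shape(v)) for k,v in s.items()})
print(r.get_state())
E
```

```text
pics
{'frame': (420, 560, 3), 'z_map': (420, 560), 'mtx': array([[430.981857  ,   0.        , 277.65752453],
       [  0.        , 430.981857  , 207.65835415],
       [  0.        ,   0.        ,   1.        ]]), 'position': array([ 1.12651598, -0.50252557,  0.81787687]), 'orientation': array([0.35092374, 0.15219923, 0.37222374, 0.84565797]), 'T': array([[ 0.67656976, -0.5227273 ,  0.51866129,  1.12651598],
       [ 0.7363686 ,  0.47660403, -0.48021858, -0.50252557],
       [ 0.0038273 ,  0.70682725,  0.70737584,  0.81787687],
       [ 0.        ,  0.        ,  0.        ,  1.        ]])}
{'frame': (420, 560, 3), 'z_map': (420, 560), 'mtx': array([[430.18686818,   0.        , 285.17776501],
       [  0.        , 430.18686818, 216.09531956],
       [  0.        ,   0.        ,   1.        ]]), 'position': array([0.35411979, 0.77840525, 0.94363971]), 'orientation': array([-0.05160978,  0.36360852,  0.92353422, -0.11049805]), 'T': array([[-0.97025322,  0.16656595, -0.17568285,  0.35411979],
       [-0.24162897, -0.71115805,  0.66020426,  0.77840525],
       [-0.01497073,  0.68301538,  0
[... 924 characters left out ...]
array([ 1.35281862,  0.68980209, -0.19449215,  1.56605983,  0.15729327,
        0.90247718, -0.2151075 ]), 'qd': array([-1.01558359e-04, -7.89120526e-04, -6.50203299e-04, -1.89539540e-03,
        4.69408760e-04,  1.18617301e-03, -5.21477331e-05]), 'joint_torque': array([-1.90321523e-03, -5.27862561e+01, -1.26860339e+00, -1.53587008e+01,
       -5.25049260e-02,  3.93899987e-03,  1.07942733e-04]), 'tool_pos': array([ 0.15554108, -0.60486666,  0.23809871]), 'eef_rot': array([ 9.92084916e-01,  1.25566943e-01, -1.40336440e-04, -6.65697363e-04]), 'contact_force': array([-0.29006572,  0.80741831, -0.1096457 ]), 'moment': array([ 0.03348834, -0.06697619,  0.02658255]), 'opening': 0.9968218009092473}
```

View pics/scene0.png

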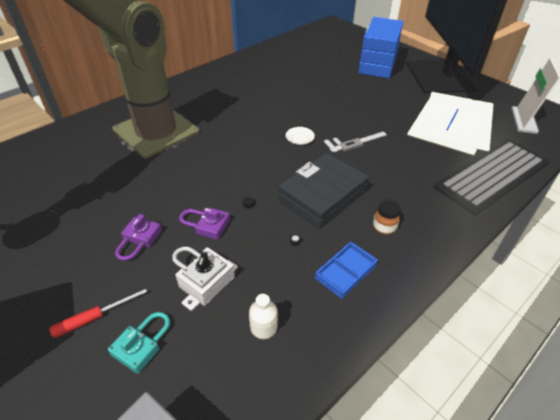

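View pics/side0.png

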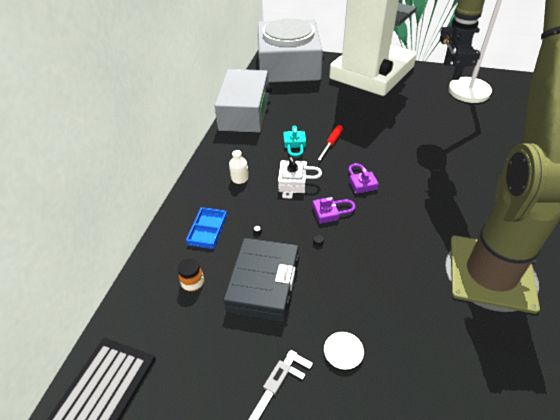

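View pics/wrist0.png

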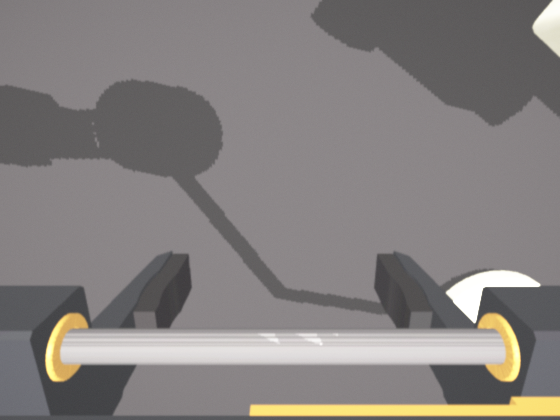

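Lock candidates in scene0 are purple (140,235), purple (212,221), turquoise (135,347), and the steel one in the aluminium holder (205,270). The case is at (324,188) with its staple at (308,170). I choose the steel one and check it in a crop.

```bash
python3 - <<'E'
from h import *
a=load('scene0');b=load('side0')
c1=cv2.resize(a['frame'][225:320,150:260],(0,0),fx=3.6,fy=3.6,interpolation=cv2.INTER_CUBIC)
c2=cv2.resize(b['frame'][145:215,260:340],(0,0),fx=4.5,fy=4.5,interpolation=cv2.INTER_CUBIC)
h=342;c1=cv2.resize(c1,(396,h));c2=cv2.resize(c2,(390,h))
cv2.imwrite('pics/crop0.png',np.hstack([c1,c2])[:,:,::-1])
for n,s,pts in (('scene',a,dict(dial=(203,258),bow=(176,256),case=(324,185),staple=(308,170),puckA=(249,202),puckB=(295,240),purple1=(140,235),purple2=(212,221),turq=(135,347),bottle=(263,310))),('side',b,dict(dial=(292,165),bow=(320,173),case=(262,277),staple=(285,272),corner=(298,248)))):
    c=cloud(s)
    for k,(u,v) in pts.items(): print(n,k,c[v,u].round(3))
E
```

```text
scene dial [ 0.596 -0.228  0.088]
scene bow [ 0.485 -0.241  0.003]
scene case [0.595 0.154 0.066]
scene staple [0.524 0.166 0.066]
scene puckA [ 0.474 -0.002  0.02 ]
scene puckB [ 0.651 -0.004  0.018]
scene purple1 [ 0.392 -0.278  0.029]
scene purple2 [ 0.478 -0.124  0.037]
scene turq [ 0.648 -0.434  0.036]
scene bottle [ 0.776 -0.216  0.084]
side dial [ 0.592 -0.212  0.084]
side bow [ 0.508 -0.237  0.047]
side case [0.573 0.194 0.06 ]
side staple [0.517 0.181 0.082]
side corner [0.507 0.08  0.056]
```

View pics/crop0.png

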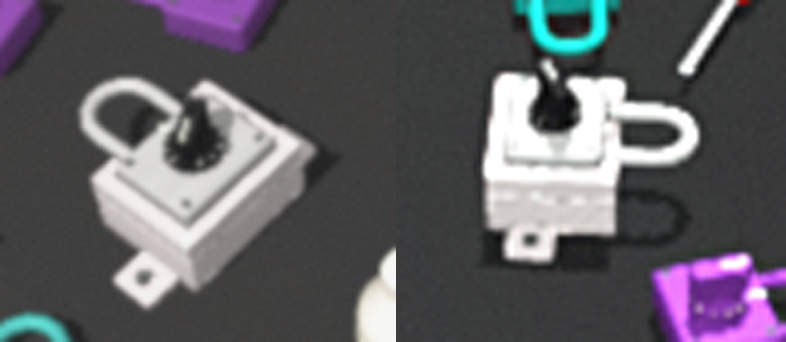

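The crop shows the steel lock in the holder, shackle towards −x, with the nose pointing roughly lock −y (about 90–110° off the mark). I move the wrist over it.

{"op": "play_rows", "data": {
  "targets": [
    {"jaw":0,"dx":0.044,"dy":-0.022,"dz":0,"yaw":0},
    {"jaw":0,"dx":0.044,"dy":-0.022,"dz":0,"yaw":0},
    {"jaw":0,"dx":0.044,"dy":-0.022,"dz":0,"yaw":0},
    {"jaw":0,"dx":0.044,"dy":-0.022,"dz":0,"yaw":0},
    {"jaw":0,"dx":0.044,"dy":-0.022,"dz":0,"yaw":0}
  ],
  "squeeze": 20
}}

```text
clock: 0.65
tool_pos: [0.3375, -0.4468, 0.2351]
eef_rot: [0.993, 0.116, -0.003, 0.0]
contact_force: [1.2, -0.1, -0.1]
opening: 1.0
```

{"op": "play_rows", "data": {
  "targets": [
    {"jaw":0,"dx":0.044,"dy":-0.024,"dz":0,"yaw":0},
    {"jaw":0,"dx":0.044,"dy":-0.024,"dz":0,"yaw":0},
    {"jaw":0,"dx":0.044,"dy":-0.024,"dz":0,"yaw":0},
    {"jaw":0,"dx":0.044,"dy":-0.024,"dz":0,"yaw":0},
    {"jaw":0,"dx":0.044,"dy":-0.024,"dz":0,"yaw":0}
  ]
}}

```text
clock: 1.15
tool_pos: [0.5225, -0.2784, 0.2329]
eef_rot: [0.993, 0.116, -0.004, 0.0]
contact_force: [0.4, -0.6, -1.0]
opening: 0.999
```

{"op": "play_rows", "data": {
  "targets": [
    {"jaw":0,"dx":0.04,"dy":-0.022,"dz":0,"yaw":0},
    {"jaw":0,"dx":0.035,"dy":-0.02,"dz":0,"yaw":0},
    {"jaw":0,"dx":0,"dy":0,"dz":0,"yaw":0},
    {"jaw":0,"dx":0,"dy":0,"dz":0,"yaw":0},
    {"jaw":0,"dx":0,"dy":0,"dz":0,"yaw":0}
  ]
}}

```text
clock: 1.65
tool_pos: [0.5932, -0.2074, 0.2305]
eef_rot: [0.992, 0.123, -0.003, -0.003]
contact_force: [-0.4, -0.6, 0.1]
opening: 0.998
```

```bash
python3 - <<'E'
from h import *
s=snap('wrist','w1');st=r.get_state();print(st['tool_pos'],st['eef_rot'],st['q'])
c=cloud(s)
np.set_printoptions(suppress=True)
for v in range(60,300,30): print([tuple(c[v,u].round(3)) for u in range(150,420,60)])
E
```

```text
[ 0.59267313 -0.2082624   0.23050781] [ 0.99252085  0.12200329 -0.0033652  -0.00249733] [ 0.33486298  0.70353352 -0.12627525  1.55755573  0.10165495  0.89505703
 -1.15218774]
[(np.float64(0.668), np.float64(-0.048), np.float64(-0.0)), (np.float64(0.683), np.float64(-0.107), np.float64(0.0)), (np.float64(0.697), np.float64(-0.166), np.float64(-0.0)), (np.float64(0.712), np.float64(-0.225), np.float64(0.001)), (np.float64(0.727), np.float64(-0.284), np.float64(-0.001))]
[(np.float64(0.639), np.float64(-0.052), np.float64(0.0)), (np.float64(0.654), np.float64(-0.112), np.float64(0.0)), (np.float64(0.669), np.float64(-0.173), np.float64(-0.001)), (np.float64(0.685), np.float64(-0.233), np.float64(0.0)), (np.float64(0.7), np.float64(-0.293), np.float64(-0.001))]
[(np.float64(0.609), np.float64(-0.056), np.float64(-0.0)), (np.float64(0.624), np.float64(-0.118), np.float64(0.001)), (np.float64(0.64), np.float64(-0.18), np.float64(-0.001)), (np.float64(0.656), np.float64(-0.242), np.float64(0.001)), (np.float64(0.671), np.float64(-0.303), np.float64(-0.0))]
[(np.float64(0.577), np.float64(-0
[... 761 characters left out ...]
6), np.float64(-0.258), np.float64(0.057)), (np.float64(0.576), np.float64(-0.337), np.float64(0.0))]
[(np.float64(0.483), np.float64(-0.081), np.float64(0.025)), (np.float64(0.493), np.float64(-0.144), np.float64(0.012)), (np.float64(0.505), np.float64(-0.212), np.float64(0.001)), (np.float64(0.522), np.float64(-0.281), np.float64(0.0)), (np.float64(0.54), np.float64(-0.35), np.float64(0.001))]
[(np.float64(0.589), np.float64(-0.151), np.float64(0.249)), (np.float64(0.464), np.float64(-0.153), np.float64(0.028)), (np.float64(0.466), np.float64(-0.221), np.float64(0.001)), (np.float64(0.483), np.float64(-0.293), np.float64(-0.002)), (np.float64(0.612), np.float64(-0.249), np.float64(0.245))]
```

View pics/w1.png

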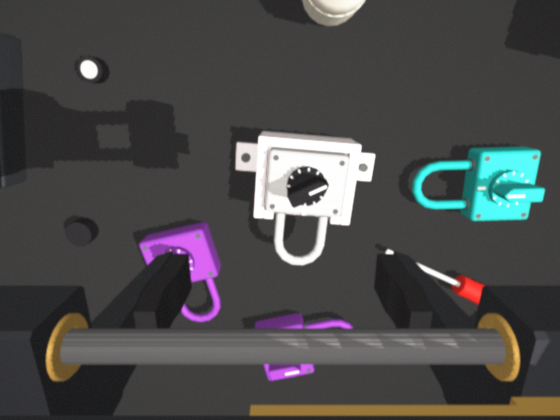

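The picture shows the steel lock in its holder, dial at (305,187), nose line towards (327,186), bow at (300,260). Next I fit the poses.

```bash
cat > fit.py <<'E'
from h import *
def fit(fn):
    s=load(fn);c=cloud(s);P=c.reshape(-1,3)
    near=np.hypot(P[:,0]-.585,P[:,1]+.22)<.15
    fr=s['frame'].reshape(-1,3).astype(int)
    grey=(fr.max(1)-fr.min(1))<40
    def rect(m,n):
        im=m.reshape(420,560).astype(np.uint8);im=cv2.morphologyEx(im,cv2.MORPH_OPEN,np.ones((3,3)))
        k,l,stt,_=cv2.connectedComponentsWithStats(im)
        if k<2:return
        i=1+stt[1:,4].argmax();Q=P[(l==i).ravel()]
        rc=cv2.minAreaRect((Q[:,:2]*1000).astype(np.float32));print(n,len(Q),np.round(rc[0],1),np.round(rc[1],1),round(rc[2],1),'z',np.median(Q[:,2]).round(4));return Q
    rect(near&(P[:,2]>.053)&(P[:,2]<.063),'top')
    rect(near&grey&(P[:,2]>.038)&(P[:,2]<.063),'all')
    Q=rect(near&(P[:,2]>.081)&(P[:,2]<.097),'bar')
    B=near&grey&(P[:,2]>.034)&(P[:,2]<.054)&(P[:,0]<.55)
    Q=rect(B,'shackle')
    if Q is not None: print('sh minx',Q[Q[:,0].argmin()],Q.min(0),Q.max(0))
E
python3 - <<'E'
from fit import *
fit('w1')
s=load('w1');f=s['frame'][120:275,220:390]
cv2.imwrite('pics/crop1.png',cv2.resize(f,(0,0),fx=3.8,fy=3.8,interpolation=cv2.INTER_CUBIC)[:,:,::-1])
c=cloud(load('side0'))
P=c.reshape(-1,3);
def rc(m,n):
    im=m.reshape(420,560).astype(np.uint8);im=cv2.morphologyEx(im,cv2.MORPH_OPEN,np.ones((3,3)))if m.sum()>200 else im
    Q=P[im.ravel()>0];r_=cv2.minAreaRect((Q[:,:2]*1000).astype(np.float32));print(n,len(Q),r_)
nr=(np.hypot(P[:,0]-.58,P[:,1]-.17)<.16)
rc(nr&(P[:,2]>.05)&(P[:,2]<.068),'case')
m=nr&(P[:,2]>.073)&(P[:,2]<.1);print(P[m].round(3))
P=cloud(load('scene0')).reshape(-1,3);nr=(np.hypot(P[:,0]-.58,P[:,1]-.17)<.16)
rc(nr&(P[:,2]>.05)&(P[:,2]<.068),'case')
m=nr&(P[:,2]>.073)&(P[:,2]<.1);print(P[m].round(3))
E
```

```text
top 3567 [ 594.6 -228.2] [62. 76.] 9.2 z 0.0576
all 7354 [ 569.3 -232.4] [133.3  98.1] 9.4 z 0.0494
bar 666 [ 595.1 -228.9] [14.2 37. ] 39.4 z 0.0886
shackle 818 [ 526.2 -237. ] [47.2 55.1] 0.2 z 0.0474
sh minx [ 0.50263231 -0.23776397  0.04449224] [ 0.50263231 -0.26453406  0.04148823] [ 0.54993612 -0.20937835  0.05029144]
case 3919 ((575.0817260742188, 175.76657104492188), (152.58949279785156, 201.3004608154297), 2.9470815658569336)
[[0.519 0.162 0.081]
 [0.516 0.162 0.081]
 [0.518 0.165 0.081]
 [0.516 0.164 0.08 ]
 [0.52  0.169 0.081]
 [0.517 0.169 0.082]
 [0.515 0.167 0.081]
 [0.519 0.172 0.081]
 [0.516 0.172 0.082]
 [0.514 0.17  0.081]
 [0.518 0.176 0.082]
 [0.515 0.176 0.084]
 [0.517 0.178 0.082]
 [0.515 0.178 0.082]
 [0.52  0.18  0.079]
 [0.517 0.181 0.082]
 [0.515 0.179 0.08 ]
 [0.519 0.183 0.08 ]
 [0.516 0.183 0.081]
 [0.514 0.181 0.079]
 [0.519 0.184 0.076]
 [0.516 0.184 0.078]
 [0.514 0.181 0.075]
 [0.518 0.186 0.076]
 [0.516 0.186 0.076]
 [0.513 0.185 0.076]
 [0.518 0.188 0.074]]
case 2981 ((575.7315063476562, 171.73764038085938), (155.49696350097656, 204.17391967773438), 3.066077470779419)
[[0.516 0.173 0.084]
 [0.518 0.174 0.085]
 [0.517 0.18  0.082]
 [0.517 0.168 0.084]
 [0.518 0.171 0.084]
 [0.519 0.174 0.082]
 [0.522 0.174 0.084]
 [0.52  0.181 0.08 ]
 [0.515 0.162 0.083]
 [0.516 0.166 0.082]
 [0.518 0.168 0.082]
 [0.518 0.172 0.079]
 [0.517 0.181 0.074]
 [0.519 0.182 0.074]
 [0.514 0.16  0.081]
 [0.519 0.159 0.084]
 [0.519 0.162 0.082]
 [0.52  0.166 0.081]
 [0.517 0.157 0.08 ]
 [0.517 0.161 0.078]
 [0.518 0.152 0.08 ]
 [0.522 0.152 0.082]
 [0.52  0.159 0.078]
 [0.518 0.152 0.077]
 [0.52  0.154 0.077]
 [0.519 0.152 0.074]
 [0.521 0.154 0.074]]
```

View pics/crop1.png

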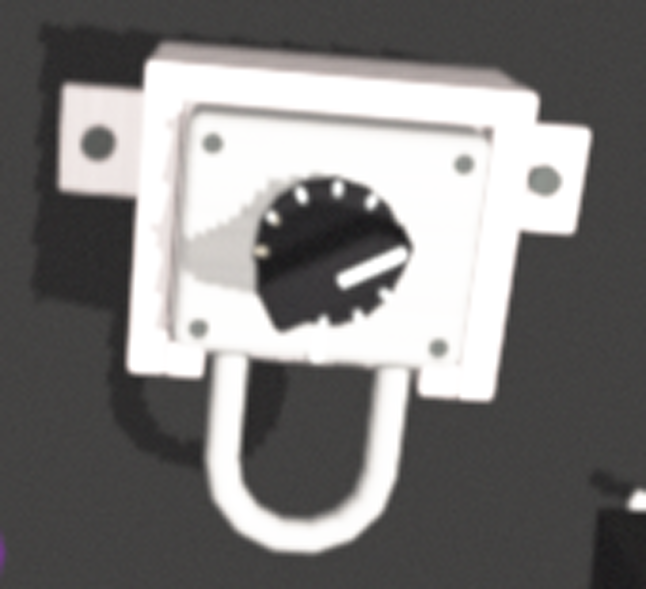

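Fit: lock at (0.595, −0.228), yaw 9.3°. The bar lies at −50.6°, so the dial is 120° (4 clicks) off. I will yaw +65° to grip the bar, then turn +120° clockwise.

{"op": "play_rows", "data": {
  "targets": [
    {"jaw":0,"dx":-0.0025,"dy":0.0197,"dz":0,"yaw":0},
    {"jaw":0,"dx":0,"dy":0,"dz":0.01,"yaw":0.145},
    {"jaw":0,"dx":0,"dy":0,"dz":0.01,"yaw":0.145},
    {"jaw":0,"dx":0,"dy":0,"dz":0.01,"yaw":0.145},
    {"jaw":0,"dx":0,"dy":0,"dz":0.01,"yaw":0.145}
  ]
}}

```text
clock: 2.2
tool_pos: [0.5908, -0.2456, 0.1917]
eef_rot: [0.984, -0.178, -0.002, 0.003]
contact_force: [-0.3, -0.7, 0.9]
opening: 0.999
```

{"op": "play_rows", "data": {
  "targets": [
    {"jaw":0,"dx":0,"dy":0,"dz":0.01,"yaw":0.145},
    {"jaw":0,"dx":0,"dy":0,"dz":0.01,"yaw":0.145},
    {"jaw":0,"dx":0,"dy":0,"dz":0.01,"yaw":0.145},
    {"jaw":0,"dx":0,"dy":0,"dz":0.01,"yaw":0.1},
    {"jaw":0,"dx":0,"dy":0,"dz":0,"yaw":0}
  ]
}}

```text
clock: 2.7
tool_pos: [0.5843, -0.2642, 0.1501]
eef_rot: [0.896, -0.444, -0.001, 0.008]
contact_force: [-0.8, 0.8, 0.5]
opening: 1.0
```

```bash
cat > goal.py <<'E'
from h import *
def go(p,ydeg=None):
    st=r.get_state();M=R.from_quat(st['eef_rot']).as_matrix()
    d=M.T@(np.array(p)-st['tool_pos']);a=np.degrees(np.arctan2(M[1,1],M[0,1]))
    print('t',st['clock'],'pos',st['tool_pos'].round(4),'tool-d',d.round(4),'yaxis deg',round(a,1),'z',M[:,2].round(3),'F',st['contact_force'].round(1),'M',st['moment'].round(2),'open',round(st['opening'],3),'q7',st['q'][6].round(3))
    if ydeg is not None: print('yaw needed',round(np.radians((a-ydeg+90)%180-90),3))
E
python3 -c "
from goal import *
go([.595,-.228,.070],39.4)"
```

```text
t 2.7 pos [ 0.5843 -0.2642  0.1501] tool-d [-0.0227 -0.0317  0.0795] yaxis deg -142.7 z [-0.009 -0.013 -1.   ] F [-0.8  0.8  0.5] M [ 0.15 -0.01  0.03] open 1.0 q7 -1.967
yaw needed -0.036
```

{"op": "play_rows", "data": {
  "targets": [
    {"jaw":0,"dx":0,"dy":0,"dz":0,"yaw":-0.145},
    {"jaw":0,"dx":0,"dy":0,"dz":0,"yaw":-0.145},
    {"jaw":0,"dx":0,"dy":0,"dz":0,"yaw":-0.145},
    {"jaw":0,"dx":0,"dy":0,"dz":0,"yaw":-0.145},
    {"jaw":0,"dx":0,"dy":0,"dz":0,"yaw":-0.145}
  ]
}}

```text
clock: 3.2
tool_pos: [0.5811, -0.2776, 0.1529]
eef_rot: [0.996, -0.085, -0.003, 0.012]
contact_force: [0.4, -0.5, -0.6]
opening: 1.001
```

```bash
python3 -c "
from goal import *
go([.595,-.228,.070],39.4);print(r.get_state()['q'].round(3))"
```

```text
t 3.2 pos [ 0.5811 -0.2776  0.1529] tool-d [ 0.0057 -0.0532  0.0817] yaxis deg -99.7 z [-0.009 -0.023 -1.   ] F [ 0.4 -0.5 -0.6] M [ 0.05 -0.01  0.02] open 1.001 q7 -1.411
yaw needed 0.713
[ 0.365  0.814 -0.005  1.589  0.042  0.74  -1.411]
```

{"op": "play_rows", "data": {
  "targets": [
    {"jaw":0,"dx":0,"dy":0,"dz":0,"yaw":-0.145},
    {"jaw":0,"dx":0,"dy":0,"dz":0,"yaw":-0.145},
    {"jaw":0,"dx":0,"dy":0,"dz":0,"yaw":-0.145},
    {"jaw":0,"dx":0,"dy":0,"dz":0,"yaw":-0.145},
    {"jaw":0,"dx":0,"dy":0,"dz":0,"yaw":-0.145}
  ]
}}

```text
clock: 3.7
tool_pos: [0.5782, -0.2922, 0.1573]
eef_rot: [0.958, 0.286, -0.007, 0.015]
contact_force: [-1.1, -1.1, -0.0]
opening: 1.001
```

```bash
python3 -c "
from goal import *
go([.595,-.228,.070],39.4);print(r.get_state()['q'].round(3))"
```

```text
t 3.7 pos [ 0.5782 -0.2922  0.1573] tool-d [ 0.0512 -0.0466  0.085 ] yaxis deg -56.8 z [-0.006 -0.033 -0.999] F [-1.1 -1.1 -0. ] M [ 0.02 -0.04  0.02] open 1.001 q7 -0.838
yaw needed 1.463
[ 0.494  0.815 -0.213  1.575  0.27   0.776 -0.838]
```

{"op": "play_rows", "data": {
  "targets": [
    {"jaw":0,"dx":0,"dy":0,"dz":0,"yaw":0},
    {"jaw":0,"dx":0,"dy":0,"dz":0,"yaw":0},
    {"jaw":0,"dx":0,"dy":0,"dz":0,"yaw":0},
    {"jaw":0,"dx":0,"dy":0,"dz":0,"yaw":0},
    {"jaw":0,"dx":0,"dy":0,"dz":0,"yaw":0}
  ]
}}

```text
clock: 4.2
tool_pos: [0.5766, -0.2991, 0.1591]
eef_rot: [0.96, 0.281, -0.007, 0.017]
contact_force: [-0.0, 0.4, -0.4]
opening: 1.003
```

```bash
python3 -c "
from goal import *
go([.595,-.228,.070],39.4);print(r.get_state()['q'].round(3))"
```

```text
t 4.2 pos [ 0.5766 -0.2991  0.1591] tool-d [ 0.056  -0.0525  0.0863] yaxis deg -57.3 z [-0.004 -0.038 -0.999] F [-0.   0.4 -0.4] M [ 0.06 -0.01  0.02] open 1.003 q7 -0.838
yaw needed 1.453
[ 0.501  0.813 -0.209  1.572  0.27   0.777 -0.838]
```

{"op": "play_rows", "data": {
  "targets": [
    {"jaw":0,"dx":0,"dy":0,"dz":0,"yaw":-0.05},
    {"jaw":0,"dx":0,"dy":0,"dz":0,"yaw":-0.05},
    {"jaw":0,"dx":0,"dy":0,"dz":0,"yaw":-0.05},
    {"jaw":0,"dx":0,"dy":0,"dz":0,"yaw":-0.05},
    {"jaw":0,"dx":0,"dy":0,"dz":0,"yaw":-0.05}
  ]
}}

```text
clock: 4.7
tool_pos: [0.5771, -0.2978, 0.1591]
eef_rot: [0.915, 0.403, -0.01, 0.017]
contact_force: [0.4, 0.2, -1.3]
opening: 1.003
```

```bash
python3 -c "
from goal import *
go([.595,-.228,.070],39.4);print(r.get_state()['q'].round(3))"
```

```text
t 4.7 pos [ 0.5771 -0.2978  0.1591] tool-d [ 0.0664 -0.0359  0.0862] yaxis deg -42.5 z [-0.005 -0.039 -0.999] F [ 0.4  0.2 -1.3] M [ 0.04 -0.06 -0.03] open 1.003 q7 -0.642
yaw needed -1.429
[ 0.536  0.818 -0.28   1.57   0.341  0.795 -0.642]
```

{"op": "play_rows", "data": {
  "targets": [
    {"jaw":0,"dx":0,"dy":0,"dz":0,"yaw":-0.09},
    {"jaw":0,"dx":0,"dy":0,"dz":0,"yaw":-0.09},
    {"jaw":0,"dx":0,"dy":0,"dz":0,"yaw":-0.09},
    {"jaw":0,"dx":0,"dy":0,"dz":0,"yaw":-0.09},
    {"jaw":0,"dx":0,"dy":0,"dz":0,"yaw":-0.09}
  ]
}}

```text
clock: 5.2
tool_pos: [0.5776, -0.2965, 0.1589]
eef_rot: [0.797, 0.604, -0.014, 0.014]
contact_force: [-0.8, -0.8, -0.1]
opening: 1.001
```

```bash
python3 -c "
from goal import *
go([.595,-.228,.070],39.4);print(r.get_state()['q'].round(3))"
```

```text
t 5.2 pos [ 0.5776 -0.2965  0.1589] tool-d [ 0.0741 -0.0022  0.086 ] yaxis deg -15.7 z [-0.006 -0.039 -0.999] F [-0.8 -0.8 -0.1] M [-0.02 -0.11 -0.03] open 1.001 q7 -0.278
yaw needed -0.961
[ 0.599  0.833 -0.407  1.566  0.463  0.833 -0.278]
```

{"op": "play_rows", "data": {
  "targets": [
    {"jaw":0,"dx":0,"dy":0,"dz":0,"yaw":-0.09},
    {"jaw":0,"dx":0,"dy":0,"dz":0,"yaw":-0.09},
    {"jaw":0,"dx":0,"dy":0,"dz":0,"yaw":-0.09},
    {"jaw":0,"dx":0,"dy":0,"dz":0,"yaw":-0.09},
    {"jaw":0,"dx":0,"dy":0,"dz":0,"yaw":-0.09}
  ]
}}

```text
clock: 5.7
tool_pos: [0.5779, -0.2956, 0.1587]
eef_rot: [0.635, 0.773, -0.018, 0.01]
contact_force: [0.6, -0.2, 0.3]
opening: 1.002
```

```bash
python3 -c "
from goal import *
go([.595,-.228,.070],39.4);print(r.get_state()['q'].round(3))"
```

```text
t 5.7 pos [ 0.5779 -0.2956  0.1587] tool-d [0.0663 0.0312 0.0857] yaxis deg 11.2 z [-0.007 -0.04  -0.999] F [ 0.6 -0.2  0.3] M [ 0.01 -0.05 -0.03] open 1.002 q7 0.098
yaw needed -0.493
[ 0.66   0.854 -0.531  1.562  0.575  0.881  0.098]
```

{"op": "play_rows", "data": {
  "targets": [
    {"jaw":0,"dx":0,"dy":0,"dz":0,"yaw":-0.095},
    {"jaw":0,"dx":0,"dy":0,"dz":0,"yaw":-0.095},
    {"jaw":0,"dx":0,"dy":0,"dz":0,"yaw":-0.095},
    {"jaw":0,"dx":0,"dy":0,"dz":0,"yaw":-0.095},
    {"jaw":0,"dx":0,"dy":0,"dz":0,"yaw":-0.095}
  ]
}}

```text
clock: 6.2
tool_pos: [0.578, -0.295, 0.1582]
eef_rot: [0.426, 0.904, -0.021, 0.005]
contact_force: [-0.0, -0.5, 0.6]
opening: 0.999
```

```bash
python3 -c "
from goal import *
go([.595,-.228,.150],39.4);print(r.get_state()['q'].round(3))"
```

```text
t 6.2 pos [ 0.578  -0.295   0.1582] tool-d [0.041  0.0559 0.0053] yaxis deg 39.5 z [-0.009 -0.042 -0.999] F [-0.  -0.5  0.6] M [ 0.   -0.11 -0.01] open 0.999 q7 0.506
yaw needed 0.001
[ 0.717  0.882 -0.655  1.559  0.681  0.937  0.506]
```

{"op": "play_rows", "data": {
  "targets": [
    {"jaw":0,"dx":0.01,"dy":0.014,"dz":0.002,"yaw":0},
    {"jaw":0,"dx":0.01,"dy":0.014,"dz":0.002,"yaw":0},
    {"jaw":0,"dx":0.01,"dy":0.014,"dz":0.002,"yaw":0},
    {"jaw":0,"dx":0.01,"dy":0.014,"dz":0.002,"yaw":0},
    {"jaw":0,"dx":0,"dy":0,"dz":0,"yaw":0}
  ]
}}

```text
clock: 6.7
tool_pos: [0.5975, -0.2206, 0.1459]
eef_rot: [0.43, 0.902, -0.019, 0.004]
contact_force: [-0.1, -0.6, -0.1]
opening: 1.001
```

```bash
python3 -c "
from goal import *
go([.595,-.228,.070],39.4);print(r.get_state()['q'].round(3))
snap('wrist','w2')
from fit import fit
fit('w2')"
```

```text
t 6.7 pos [ 0.5975 -0.2206  0.1459] tool-d [-0.0023 -0.0042  0.0762] yaxis deg 39.0 z [-0.008 -0.038 -0.999] F [-0.1 -0.6 -0.1] M [ 0.04 -0.2   0.05] open 1.001 q7 0.363
yaw needed -0.007
[ 0.596  0.883 -0.638  1.6    0.686  0.897  0.363]
top 5819 [ 594.8 -227.9] [62.2 75.6] 9.4 z 0.0578
all 12528 [ 569.7 -232.6] [133.2  98.7] 9.4 z 0.049
bar 1143 [ 594.8 -228.5] [13.9 37. ] 39.2 z 0.0887
shackle 1874 [ 526.6 -237. ] [46.7 55.3] 0.0 z 0.0475
sh minx [ 0.5032815  -0.23882109  0.04389777] [ 0.5032815  -0.26465619  0.04112025] [ 0.54997806 -0.20935789  0.05016443]
```

View pics/w2.png

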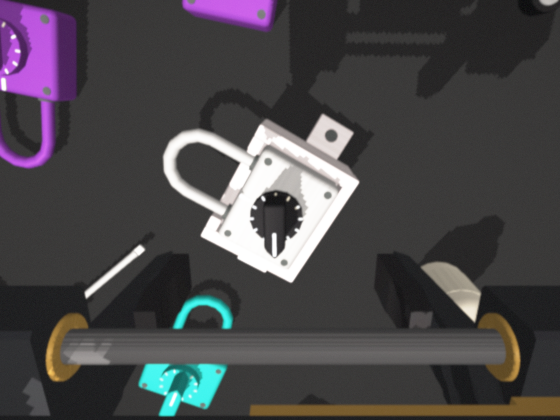

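The view agrees: bar vertical in the image at (275,220), jaws aligned with its flats. I descend.

{"op": "play_rows", "data": {
  "targets": [
    {"jaw":0,"dx":-0.001,"dy":-0.002,"dz":0.015,"yaw":0},
    {"jaw":0,"dx":-0.001,"dy":-0.002,"dz":0.015,"yaw":0},
    {"jaw":0,"dx":0,"dy":0,"dz":0.015,"yaw":0},
    {"jaw":0.3,"dx":0,"dy":0,"dz":0.015,"yaw":0},
    {"jaw":0.3,"dx":0,"dy":0,"dz":0,"yaw":0}
  ]
}}

```text
clock: 7.25
tool_pos: [0.5921, -0.2338, 0.0795]
eef_rot: [0.434, 0.901, -0.022, 0.004]
contact_force: [-0.2, -0.2, 0.8]
opening: 0.84
```

```bash
python3 -c "
from goal import *
go([.595,-.2283,.070],39.4)"
```

```text
t 7.25 pos [ 0.5921 -0.2338  0.0795] tool-d [0.0028 0.006  0.0092] yaxis deg 38.5 z [-0.013 -0.043 -0.999] F [-0.2 -0.2  0.8] M [ 0.03 -0.07  0.  ] open 0.84 q7 0.31
yaw needed -0.016
```

{"op": "play_rows", "data": {
  "targets": [
    {"jaw":0.3,"dx":0.003,"dy":0.006,"dz":0.003,"yaw":-0.016},
    {"jaw":0.3,"dx":0,"dy":0,"dz":0.003,"yaw":0},
    {"jaw":0.3,"dx":0,"dy":0,"dz":0.003,"yaw":0},
    {"jaw":0.3,"dx":0,"dy":0,"dz":0,"yaw":0},
    {"jaw":0.3,"dx":0,"dy":0,"dz":0,"yaw":0}
  ]
}}

```text
clock: 7.75
tool_pos: [0.5958, -0.2276, 0.0696]
eef_rot: [0.426, 0.904, -0.022, 0.004]
contact_force: [-0.1, -0.6, 0.4]
opening: 0.699
```

```bash
python3 -c "
from goal import *
go([.595,-.2283,.070],39.4)"
```

```text
t 7.75 pos [ 0.5958 -0.2276  0.0696] tool-d [-0.0001 -0.0011 -0.0004] yaxis deg 39.5 z [-0.011 -0.043 -0.999] F [-0.1 -0.6  0.4] M [ 0.06 -0.15  0.06] open 0.699 q7 0.306
yaw needed 0.001
```

Good. Close on the bar.

{"op": "play_rows", "data": {
  "targets": [
    {"jaw":1,"dx":0,"dy":-0.001,"dz":0,"yaw":0},
    {"jaw":1,"dx":0,"dy":0,"dz":0,"yaw":0},
    {"jaw":1,"dx":0,"dy":0,"dz":0,"yaw":0},
    {"jaw":1,"dx":0,"dy":0,"dz":0,"yaw":0},
    {"jaw":1,"dx":0,"dy":0,"dz":0,"yaw":0}
  ],
  "squeeze": 25
}}

```text
clock: 8.25
tool_pos: [0.5956, -0.2286, 0.0708]
eef_rot: [0.427, 0.904, -0.022, 0.005]
contact_force: [0.3, -0.1, 0.4]
opening: 0.27
```

{"op": "play_rows", "data": {
  "targets": [
    {"jaw":1,"dx":0,"dy":0,"dz":0,"yaw":0},
    {"jaw":1,"dx":0,"dy":0,"dz":0,"yaw":0},
    {"jaw":1,"dx":0,"dy":0,"dz":0,"yaw":0},
    {"jaw":1,"dx":0,"dy":0,"dz":0,"yaw":0},
    {"jaw":1,"dx":0,"dy":0,"dz":0,"yaw":0}
  ]
}}

```text
clock: 8.75
tool_pos: [0.5956, -0.2287, 0.0711]
eef_rot: [0.427, 0.904, -0.022, 0.005]
contact_force: [-0.2, -0.0, 0.4]
opening: 0.155
```

```bash
python3 -c "
from goal import *
go([.595,-.2283,.070],39.4)"
```

```text
t 8.75 pos [ 0.5956 -0.2287  0.0711] tool-d [ 0.0007 -0.0002  0.001 ] yaxis deg 39.4 z [-0.009 -0.043 -0.999] F [-0.2 -0.   0.4] M [ 0.09 -0.18 -0.07] open 0.155 q7 0.307
yaw needed 0.0
```

Gripped (13.6 mm ≈ bar). Now turn clockwise.

{"op": "play_rows", "data": {
  "targets": [
    {"jaw":1,"dx":0,"dy":0,"dz":0,"yaw":0.08},
    {"jaw":1,"dx":0,"dy":0,"dz":0,"yaw":0.08},
    {"jaw":1,"dx":0,"dy":0,"dz":0,"yaw":0.08},
    {"jaw":1,"dx":0,"dy":0,"dz":0,"yaw":0.08},
    {"jaw":1,"dx":0,"dy":0,"dz":0,"yaw":0.08}
  ],
  "squeeze": 30
}}

```text
clock: 9.25
tool_pos: [0.595, -0.2287, 0.0709]
eef_rot: [0.603, 0.797, -0.02, 0.009]
contact_force: [-0.5, -0.4, 1.2]
opening: 0.155
```

```bash
python3 -c "
from goal import *
go([.595,-.2283,.070],39.4)"
```

```text
t 9.25 pos [ 0.595  -0.2287  0.0709] tool-d [0.0004 0.0001 0.0009] yaxis deg 15.8 z [-0.01  -0.043 -0.999] F [-0.5 -0.4  1.2] M [ 0.02 -0.02 -0.05] open 0.155 q7 -0.03
yaw needed -0.413
```

{"op": "play_rows", "data": {
  "targets": [
    {"jaw":1,"dx":0,"dy":0,"dz":0,"yaw":0.08},
    {"jaw":1,"dx":0,"dy":0,"dz":0,"yaw":0.08},
    {"jaw":1,"dx":0,"dy":0,"dz":0,"yaw":0.08},
    {"jaw":1,"dx":0,"dy":0,"dz":0,"yaw":0.08},
    {"jaw":1,"dx":0,"dy":0,"dz":0,"yaw":0.08}
  ]
}}

```text
clock: 9.75
tool_pos: [0.5948, -0.2284, 0.0711]
eef_rot: [0.755, 0.656, -0.018, 0.013]
contact_force: [0.3, -0.0, 0.4]
opening: 0.158
```

{"op": "play_rows", "data": {
  "targets": [
    {"jaw":1,"dx":0,"dy":0,"dz":0,"yaw":0.08},
    {"jaw":1,"dx":0,"dy":0,"dz":0,"yaw":0.08},
    {"jaw":1,"dx":0,"dy":0,"dz":0,"yaw":0.08},
    {"jaw":1,"dx":0,"dy":0,"dz":0,"yaw":0.08},
    {"jaw":1,"dx":0,"dy":0,"dz":0,"yaw":0.08}
  ]
}}

```text
clock: 10.25
tool_pos: [0.5945, -0.228, 0.0714]
eef_rot: [0.874, 0.486, -0.016, 0.016]
contact_force: [0.0, -1.6, 1.1]
opening: 0.157
```

```bash
python3 -c "
from goal import *
go([.595,-.2283,.070],-80.6);print(r.get_state()['q'].round(3))"
```

```text
t 10.25 pos [ 0.5945 -0.228   0.0714] tool-d [0.0001 0.0005 0.0014] yaxis deg -31.8 z [-0.012 -0.043 -0.999] F [ 0.  -1.6  1.1] M [-0.05  0.11  0.1 ] open 0.157 q7 -0.665
yaw needed 0.852
[ 0.413  0.929 -0.263  1.645  0.44   0.632 -0.665]
```

{"op": "play_rows", "data": {
  "targets": [
    {"jaw":1,"dx":0,"dy":0,"dz":0,"yaw":0.08},
    {"jaw":1,"dx":0,"dy":0,"dz":0,"yaw":0.08},
    {"jaw":1,"dx":0,"dy":0,"dz":0,"yaw":0.08},
    {"jaw":1,"dx":0,"dy":0,"dz":0,"yaw":0.08},
    {"jaw":1,"dx":0,"dy":0,"dz":0,"yaw":0.08}
  ]
}}

```text
clock: 10.75
tool_pos: [0.5944, -0.2276, 0.0719]
eef_rot: [0.955, 0.295, -0.012, 0.019]
contact_force: [0.3, -1.0, 0.8]
opening: 0.157
```

{"op": "play_rows", "data": {
  "targets": [
    {"jaw":1,"dx":0,"dy":0,"dz":0,"yaw":0.08},
    {"jaw":1,"dx":0,"dy":0,"dz":0,"yaw":0.08},
    {"jaw":1,"dx":0,"dy":0,"dz":0,"yaw":0.08},
    {"jaw":1,"dx":0,"dy":0,"dz":0,"yaw":0.08},
    {"jaw":1,"dx":0,"dy":0,"dz":0,"yaw":0.08}
  ]
}}

```text
clock: 11.25
tool_pos: [0.5947, -0.227, 0.0722]
eef_rot: [0.995, 0.092, -0.008, 0.021]
contact_force: [-0.4, -0.8, 1.2]
opening: 0.156
```

```bash
python3 -c "
from goal import *
go([.595,-.2283,.070],-80.6)"
```

```text
t 11.25 pos [ 0.5947 -0.227   0.0722] tool-d [0.0001 0.0013 0.0023] yaxis deg -79.4 z [-0.012 -0.042 -0.999] F [-0.4 -0.8  1.2] M [ 0.13 -0.   -0.01] open 0.156 q7 -1.249
yaw needed 0.021
```

Within 1.2° of the notch. Finish the yaw, then release and rise.

{"op": "play_rows", "data": {
  "targets": [
    {"jaw":1,"dx":0,"dy":0,"dz":0,"yaw":0.02},
    {"jaw":1,"dx":0,"dy":0,"dz":0,"yaw":0},
    {"jaw":1,"dx":0,"dy":0,"dz":0,"yaw":0},
    {"jaw":0,"dx":0,"dy":0,"dz":0,"yaw":0},
    {"jaw":0,"dx":0,"dy":0,"dz":0,"yaw":0}
  ]
}}

```text
clock: 11.75
tool_pos: [0.5952, -0.2263, 0.0721]
eef_rot: [0.996, 0.084, -0.008, 0.02]
contact_force: [0.1, 0.3, -0.0]
opening: 0.313
```

{"op": "play_rows", "data": {
  "targets": [
    {"jaw":0,"dx":0,"dy":0,"dz":0,"yaw":0},
    {"jaw":0,"dx":0,"dy":0,"dz":0,"yaw":0},
    {"jaw":0.1,"dx":0,"dy":0,"dz":-0.015,"yaw":0},
    {"jaw":0.1,"dx":0,"dy":0,"dz":-0.025,"yaw":0},
    {"jaw":0.1,"dx":0,"dy":0,"dz":-0.03,"yaw":0}
  ]
}}

```text
clock: 12.25
tool_pos: [0.5927, -0.2223, 0.1412]
eef_rot: [0.996, 0.085, -0.012, 0.018]
contact_force: [1.2, 0.4, -0.5]
opening: 0.769
```

```bash
python3 -c "
from goal import *
go([.595,-.2283,.15],-80.6)
s=snap('wrist','w3')
from fit import fit
fit('w3')
"
```

```text
t 12.25 pos [ 0.5927 -0.2223  0.1412] tool-d [ 0.001   0.0067 -0.0086] yaxis deg -80.3 z [-0.021 -0.039 -0.999] F [ 1.2  0.4 -0.5] M [ 0.05 -0.   -0.01] open 0.769 q7 -1.247
yaw needed 0.006
top 6273 [ 596.1 -226.8] [61.4 76.3] 9.2 z 0.0576
all 12895 [ 570.4 -232.2] [131.1  98.4] 9.3 z 0.0494
bar 1205 [ 595.6 -226.9] [36.7 14. ] 9.4 z 0.0886
shackle 1322 [ 527.4 -235.8] [54.6 45.1] 89.8 z 0.0474
sh minx [ 0.50487032 -0.238086    0.04548835] [ 0.50487032 -0.26316103  0.04058052] [ 0.54999615 -0.20859054  0.04970744]
```

View pics/w3.png

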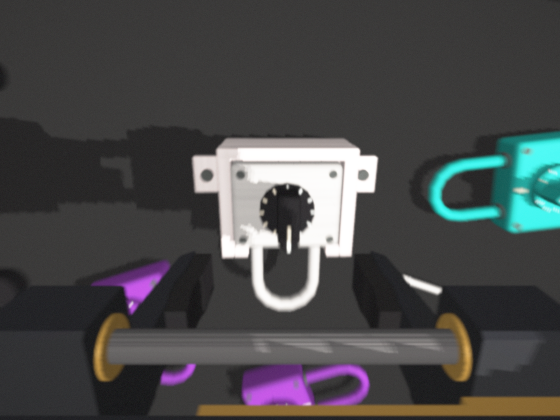

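Dial measured at 9.4° vs the lock's 9.2°: nose at the mark. Now to the shackle legs (lock x = −60 mm).

```bash
python3 -c "
from goal import *
go([.5363,-.2372,.13],-80.7)"
```

```text
t 12.3 pos [ 0.5962 -0.2231  0.147 ] tool-d [-0.0611  0.0032  0.0183] yaxis deg -80.3 z [-0.012 -0.041 -0.999] F [1.7 0.2 2.6] M [ 0.01 -0.05 -0.03] open 0.812 q7 -1.246
yaw needed 0.007
```

{"op": "play_rows", "data": {
  "targets": [
    {"jaw":0.2,"dx":-0.015,"dy":0.001,"dz":0.004,"yaw":0.007},
    {"jaw":0.2,"dx":-0.015,"dy":0.001,"dz":0.004,"yaw":0},
    {"jaw":0.2,"dx":-0.015,"dy":0.001,"dz":0.004,"yaw":0},
    {"jaw":0.2,"dx":-0.015,"dy":0,"dz":0.004,"yaw":0},
    {"jaw":0.2,"dx":0,"dy":0,"dz":0,"yaw":0}
  ]
}}

```text
clock: 12.8
tool_pos: [0.5401, -0.2373, 0.1402]
eef_rot: [0.996, 0.081, -0.001, 0.022]
contact_force: [-0.1, -0.3, -0.2]
opening: 0.802
```

```bash
python3 -c "
from goal import *
go([.5363,-.2372,.034],-80.7)"
```

```text
t 12.8 pos [ 0.5401 -0.2373  0.1402] tool-d [-0.0031 -0.0055  0.1061] yaxis deg -80.6 z [ 0.002 -0.045 -0.999] F [-0.1 -0.3 -0.2] M [0.06 0.02 0.02] open 0.802 q7 -1.227
yaw needed 0.001
```

{"op": "play_rows", "data": {
  "targets": [
    {"jaw":0.2,"dx":-0.003,"dy":-0.002,"dz":0.014,"yaw":0},
    {"jaw":0.2,"dx":0,"dy":-0.002,"dz":0.014,"yaw":0},
    {"jaw":0.2,"dx":0,"dy":-0.002,"dz":0.014,"yaw":0},
    {"jaw":0.2,"dx":0,"dy":-0.002,"dz":0.014,"yaw":0},
    {"jaw":0.2,"dx":0,"dy":0,"dz":0.008,"yaw":0}
  ]
}}

```text
clock: 13.3
tool_pos: [0.5445, -0.2329, 0.08]
eef_rot: [0.996, 0.082, 0.006, 0.024]
contact_force: [0.3, -0.2, -0.2]
opening: 0.8
```

```bash
python3 -c "
from goal import *
go([.5363,-.2372,.034],-80.7)"
```

```text
t 13.3 pos [ 0.5445 -0.2329  0.08  ] tool-d [-0.0092  0.0007  0.046 ] yaxis deg -80.6 z [ 0.016 -0.048 -0.999] F [ 0.3 -0.2 -0.2] M [ 0.05  0.04 -0.05] open 0.8 q7 -1.253
yaw needed 0.002
```

{"op": "play_rows", "data": {
  "targets": [
    {"jaw":0.2,"dx":-0.004,"dy":0,"dz":0.007,"yaw":0},
    {"jaw":0.2,"dx":-0.003,"dy":0,"dz":0.007,"yaw":0},
    {"jaw":0.2,"dx":-0.003,"dy":0,"dz":0.007,"yaw":0},
    {"jaw":0.2,"dx":-0.001,"dy":0,"dz":0.007,"yaw":0},
    {"jaw":0.2,"dx":0,"dy":0,"dz":0.002,"yaw":0}
  ]
}}

```text
clock: 13.8
tool_pos: [0.5355, -0.2367, 0.0489]
eef_rot: [0.996, 0.082, 0.008, 0.025]
contact_force: [-0.4, 0.4, -0.3]
opening: 0.799
```

```bash
python3 -c "
from goal import *
go([.5363,-.2372,.034],-80.7)"
```

```text
t 13.8 pos [ 0.5355 -0.2367  0.0489] tool-d [ 0.0006 -0.0002  0.0149] yaxis deg -80.6 z [ 0.019 -0.049 -0.999] F [-0.4  0.4 -0.3] M [-0.03  0.02 -0.03] open 0.799 q7 -1.256
yaw needed 0.002
```

{"op": "play_rows", "data": {
  "targets": [
    {"jaw":0.2,"dx":0,"dy":0,"dz":0.005,"yaw":0},
    {"jaw":0.2,"dx":0,"dy":0,"dz":0.005,"yaw":0},
    {"jaw":0.2,"dx":0,"dy":0,"dz":0.004,"yaw":0},
    {"jaw":1,"dx":0,"dy":0,"dz":0,"yaw":0},
    {"jaw":1,"dx":0,"dy":0,"dz":0,"yaw":0}
  ],
  "squeeze": 25
}}

```text
clock: 14.3
tool_pos: [0.5362, -0.2376, 0.0336]
eef_rot: [0.996, 0.082, 0.008, 0.025]
contact_force: [-0.1, 0.2, 0.4]
opening: 0.64
```

{"op": "play_rows", "data": {
  "targets": [
    {"jaw":1,"dx":0,"dy":0,"dz":0,"yaw":0},
    {"jaw":1,"dx":0,"dy":0,"dz":0,"yaw":0},
    {"jaw":1,"dx":0,"dy":0,"dz":0,"yaw":0},
    {"jaw":1,"dx":0,"dy":0,"dz":0,"yaw":0},
    {"jaw":1,"dx":0,"dy":0,"dz":0,"yaw":0}
  ]
}}

```text
clock: 14.8
tool_pos: [0.5362, -0.2377, 0.0338]
eef_rot: [0.996, 0.082, 0.008, 0.025]
contact_force: [-0.3, -0.2, -2.0]
opening: 0.587
```

```bash
python3 -c "
from goal import *
go([.5363,-.2372,.034],-80.7)"
```

```text
t 14.8 pos [ 0.5362 -0.2377  0.0338] tool-d [ 0.0002 -0.0005 -0.0003] yaxis deg -80.6 z [ 0.02  -0.049 -0.999] F [-0.3 -0.2 -2. ] M [-0.01 -0.03 -0.02] open 0.587 q7 -1.258
yaw needed 0.002
```

Gripped (51.7 mm ≈ 53 mm over the legs). Pull.

{"op": "play_rows", "data": {
  "targets": [
    {"jaw":1,"dx":-0.006,"dy":0,"dz":0,"yaw":0},
    {"jaw":1,"dx":-0.006,"dy":0,"dz":0,"yaw":0},
    {"jaw":1,"dx":-0.006,"dy":0,"dz":0,"yaw":0},
    {"jaw":1,"dx":-0.006,"dy":0,"dz":0,"yaw":0},
    {"jaw":1,"dx":-0.003,"dy":0,"dz":0,"yaw":0}
  ]
}}

```text
clock: 15.3
tool_pos: [0.5116, -0.2416, 0.0339]
eef_rot: [0.996, 0.083, 0.012, 0.025]
contact_force: [3.4, 0.9, -3.4]
opening: 0.59
```

```bash
python3 -c "
from goal import *
go([.5363,-.2372,.034],-80.7)"
```

```text
t 15.3 pos [ 0.5116 -0.2416  0.0339] tool-d [ 0.0251 -0.0003  0.0004] yaxis deg -80.5 z [ 0.028 -0.048 -0.998] F [ 3.4  0.9 -3.4] M [ 0.21 -0.55  0.01] open 0.59 q7 -1.249
yaw needed 0.003
```

{"op": "play_rows", "data": {
  "targets": [
    {"jaw":1,"dx":-0.003,"dy":0,"dz":0,"yaw":0},
    {"jaw":1,"dx":-0.002,"dy":0,"dz":0,"yaw":0},
    {"jaw":1,"dx":0,"dy":0,"dz":0,"yaw":0},
    {"jaw":1,"dx":0,"dy":0,"dz":0,"yaw":0},
    {"jaw":1,"dx":0,"dy":0,"dz":0,"yaw":0}
  ]
}}

```text
clock: 15.8
tool_pos: [0.5117, -0.2417, 0.0345]
eef_rot: [0.996, 0.084, 0.018, 0.026]
contact_force: [3.2, -0.4, -2.8]
opening: 0.589
```

```bash
python3 -c "
from goal import *
go([.5363,-.2372,.034],-80.7)
snap('side','s1');s=snap('scene','sc1')
b=load('side0')
c2=load('side0')['frame'][145:215,260:340];c3=load('s1')['frame'][145:215,260:340]
c1=s['frame'][225:320,150:260]
cv2.imwrite('pics/crop2.png',np.hstack([cv2.resize(x,(390,330),interpolation=cv2.INTER_CUBIC) for x in (c3,c1)])[:,:,::-1])"
```

```text
t 15.8 pos [ 0.5117 -0.2417  0.0345] tool-d [ 0.0249 -0.0004  0.0013] yaxis deg -80.5 z [ 0.04  -0.048 -0.998] F [ 3.2 -0.4 -2.8] M [ 0.19 -0.46 -0.05] open 0.589 q7 -1.247
yaw needed 0.004
```

View pics/crop2.png

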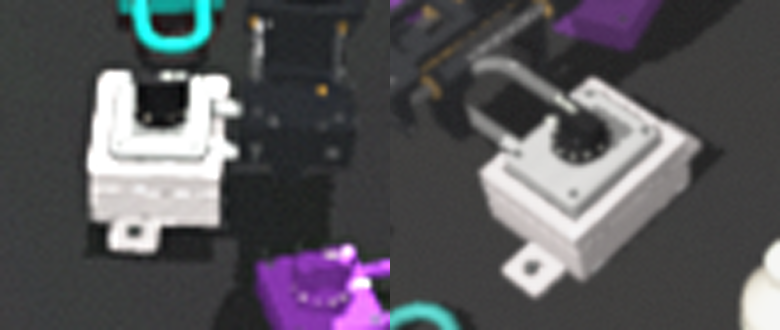

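The tool stopped at about 24.5 mm of pull: the shackle is on its stop (22 mm plus play). Release and rise.

{"op": "play_rows", "data": {
  "targets": [
    {"jaw":0.2,"dx":0,"dy":0,"dz":0,"yaw":0},
    {"jaw":0.2,"dx":0,"dy":0,"dz":0,"yaw":0},
    {"jaw":0.2,"dx":0,"dy":0,"dz":0,"yaw":0},
    {"jaw":0.2,"dx":0,"dy":0,"dz":-0.01,"yaw":0},
    {"jaw":0.2,"dx":0,"dy":0,"dz":-0.01,"yaw":0}
  ]
}}

```text
clock: 16.4
tool_pos: [0.5055, -0.2414, 0.0545]
eef_rot: [0.996, 0.083, 0.012, 0.025]
contact_force: [-0.2, 0.9, -0.5]
opening: 0.798
```

{"op": "play_rows", "data": {
  "targets": [
    {"jaw":0,"dx":0,"dy":0,"dz":-0.01,"yaw":0},
    {"jaw":0,"dx":0,"dy":0,"dz":-0.02,"yaw":0},
    {"jaw":0,"dx":0.01,"dy":0,"dz":-0.02,"yaw":0},
    {"jaw":0,"dx":0.015,"dy":0,"dz":-0.02,"yaw":0},
    {"jaw":0,"dx":0.015,"dy":0,"dz":-0.02,"yaw":0}
  ]
}}

```text
clock: 16.9
tool_pos: [0.5391, -0.231, 0.1517]
eef_rot: [0.996, 0.081, 0.01, 0.025]
contact_force: [0.5, -0.2, -0.5]
opening: 1.002
```

{"op": "play_rows", "data": {
  "targets": [
    {"jaw":0,"dx":0.015,"dy":0,"dz":0,"yaw":0},
    {"jaw":0,"dx":0.015,"dy":0,"dz":0,"yaw":0},
    {"jaw":0,"dx":0.01,"dy":0,"dz":0,"yaw":0},
    {"jaw":0,"dx":0,"dy":0,"dz":0,"yaw":0},
    {"jaw":0,"dx":0,"dy":0,"dz":0,"yaw":0}
  ]
}}

```text
clock: 17.4
tool_pos: [0.5831, -0.2241, 0.161]
eef_rot: [0.996, 0.082, 0.015, 0.027]
contact_force: [0.5, 0.2, -0.9]
opening: 0.999
```

```bash
python3 -c "
from goal import *
go([.595,-.2283,.15],-80.6);print(r.get_state()['q'].round(3))
s=snap('wrist','w4')
from fit import fit
fit('w4')
"
```

```text
t 17.4 pos [ 0.5831 -0.2241  0.161 ] tool-d [0.0107 0.0055 0.0116] yaxis deg -80.6 z [ 0.034 -0.051 -0.998] F [ 0.5  0.2 -0.9] M [0.   0.02 0.  ] open 0.999 q7 -1.253
yaw needed -0.001
[ 0.308  0.763 -0.062  1.695  0.139  0.643 -1.253]
top 5539 [ 592.8 -227.1] [62.2 76.1] 9.5 z 0.0577
all 11854 [ 558.3 -234.2] [155.4  98.3] 9.3 z 0.0489
bar 1052 [ 592.4 -227.3] [37.4 13.8] 9.2 z 0.0886
shackle 1746 [ 517.5 -239.3] [73.1 53. ] 9.0 z 0.0474
sh minx [ 0.48135035 -0.23744971  0.04694558] [ 0.48135035 -0.26731277  0.04151571] [ 0.54990949 -0.20787757  0.04990253]
```

View pics/w4.png

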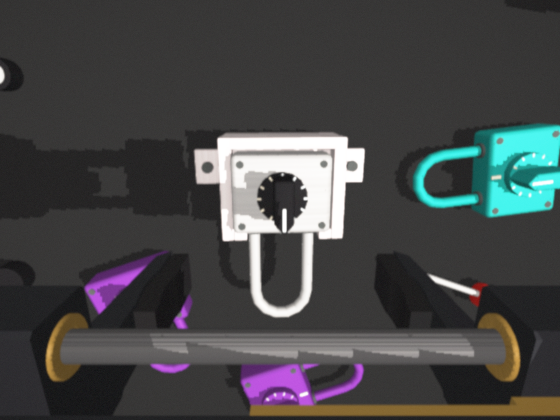

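Shackle out by about 22–24 mm, lock at (0.593, −0.227), still in the holder. I will regrip the body across its 62 mm (front/back), so yaw −90°.

{"op": "play_rows", "data": {
  "targets": [
    {"jaw":0,"dx":0,"dy":0,"dz":0,"yaw":-0.09},
    {"jaw":0,"dx":0,"dy":0,"dz":0,"yaw":-0.09},
    {"jaw":0,"dx":0,"dy":0,"dz":0,"yaw":-0.09},
    {"jaw":0,"dx":0,"dy":0,"dz":0,"yaw":-0.09},
    {"jaw":0,"dx":0,"dy":0,"dz":0,"yaw":-0.09}
  ]
}}

```text
clock: 17.95
tool_pos: [0.5771, -0.2257, 0.1596]
eef_rot: [0.951, 0.309, 0.004, 0.029]
contact_force: [-0.2, 0.0, 0.2]
opening: 1.001
```

{"op": "play_rows", "data": {
  "targets": [
    {"jaw":0,"dx":0,"dy":0,"dz":0,"yaw":-0.09},
    {"jaw":0,"dx":0,"dy":0,"dz":0,"yaw":-0.09},
    {"jaw":0,"dx":0,"dy":0,"dz":0,"yaw":-0.09},
    {"jaw":0,"dx":0,"dy":0,"dz":0,"yaw":-0.09},
    {"jaw":0,"dx":0,"dy":0,"dz":0,"yaw":-0.09}
  ]
}}

```text
clock: 18.45
tool_pos: [0.5704, -0.228, 0.158]
eef_rot: [0.854, 0.52, -0.007, 0.027]
contact_force: [0.1, 0.3, -0.1]
opening: 0.998
```

{"op": "play_rows", "data": {
  "targets": [
    {"jaw":0,"dx":0,"dy":0,"dz":0,"yaw":-0.09},
    {"jaw":0,"dx":0,"dy":0,"dz":0,"yaw":-0.09},
    {"jaw":0,"dx":0,"dy":0,"dz":0,"yaw":-0.09},
    {"jaw":0,"dx":0,"dy":0,"dz":0,"yaw":-0.09},
    {"jaw":0,"dx":0,"dy":0,"dz":0,"yaw":-0.09}
  ]
}}

```text
clock: 18.95
tool_pos: [0.5638, -0.2305, 0.1564]
eef_rot: [0.71, 0.703, -0.017, 0.022]
contact_force: [0.8, -0.4, 0.4]
opening: 0.999
```

```bash
python3 -c "
from goal import *
go([.593,-.227,.12],9.4);print(r.get_state()['q'].round(3))
"
```

```text
t 18.95 pos [ 0.5638 -0.2305  0.1564] tool-d [0.0058 0.0289 0.0363] yaxis deg -0.5 z [ 0.007 -0.054 -0.999] F [ 0.8 -0.4  0.4] M [-0.01 -0.08  0.02] open 0.999 q7 -0.211
yaw needed -0.174
[ 0.536  0.791 -0.445  1.71   0.547  0.75  -0.211]
```

{"op": "play_rows", "data": {
  "targets": [
    {"jaw":0,"dx":0,"dy":0.005,"dz":0.005,"yaw":-0.06},
    {"jaw":0,"dx":0,"dy":0.006,"dz":0.005,"yaw":-0.06},
    {"jaw":0,"dx":0,"dy":0.006,"dz":0.005,"yaw":-0.054},
    {"jaw":0,"dx":0.001,"dy":0.006,"dz":0.005,"yaw":0},
    {"jaw":0,"dx":0,"dy":0.003,"dz":0.005,"yaw":0}
  ]
}}

```text
clock: 19.45
tool_pos: [0.5845, -0.2315, 0.1295]
eef_rot: [0.645, 0.764, -0.022, 0.018]
contact_force: [-0.7, -0.0, 0.9]
opening: 1.002
```

```bash
python3 -c "
from goal import *
go([.593,-.227,.05],9.4);print(r.get_state()['q'].round(3))
s=snap('wrist','w5')
from fit import fit
fit('w5')
"
```

```text
t 19.45 pos [ 0.5845 -0.2315  0.1295] tool-d [0.0073 0.01   0.0791] yaxis deg 9.6 z [-0.001 -0.056 -0.998] F [-0.7 -0.   0.9] M [-0.02 -0.09 -0.01] open 1.002 q7 -0.08
yaw needed 0.004
[ 0.534  0.859 -0.474  1.657  0.607  0.769 -0.08 ]
top 6737 [ 593.  -226.8] [62.1 75.9] 9.3 z 0.0577
all 15304 [ 558.  -234.5] [156.4  98.6] 9.4 z 0.0487
bar 1469 [ 592.4 -226.9] [37.1 14.3] 9.2 z 0.0886
shackle 2800 [ 517.2 -239.1] [74.3 52.4] 9.3 z 0.0475
sh minx [ 0.48025858 -0.24350234  0.04464463] [ 0.48025858 -0.26684192  0.04046496] [ 0.54999123 -0.20752557  0.05030493]
```

{"op": "play_rows", "data": {
  "targets": [
    {"jaw":0,"dx":0.002,"dy":0.003,"dz":0.01,"yaw":0},
    {"jaw":0,"dx":0.002,"dy":0.003,"dz":0.01,"yaw":0},
    {"jaw":0,"dx":0.002,"dy":0.003,"dz":0.01,"yaw":0},
    {"jaw":0,"dx":0.001,"dy":0.001,"dz":0.01,"yaw":0},
    {"jaw":0,"dx":0,"dy":0,"dz":0.005,"yaw":0}
  ]
}}

```text
clock: 20.0
tool_pos: [0.5927, -0.2246, 0.0792]
eef_rot: [0.645, 0.763, -0.023, 0.017]
contact_force: [-0.9, 0.8, -0.7]
opening: 1.0
```

```bash
python3 -c "
from goal import *
go([.593,-.227,.0505],9.4)
"
```

```text
t 20.0 pos [ 0.5927 -0.2246  0.0792] tool-d [-0.0008  0.0002  0.0287] yaxis deg 9.6 z [-0.003 -0.056 -0.998] F [-0.9  0.8 -0.7] M [ 0.08 -0.09 -0.01] open 1.0 q7 -0.132
yaw needed 0.003
```

{"op": "play_rows", "data": {
  "targets": [
    {"jaw":0,"dx":-0.001,"dy":0,"dz":0.007,"yaw":0.003},
    {"jaw":0,"dx":0,"dy":0,"dz":0.007,"yaw":0},
    {"jaw":0,"dx":0,"dy":0,"dz":0.006,"yaw":0},
    {"jaw":0,"dx":0,"dy":0,"dz":0.004,"yaw":0},
    {"jaw":0,"dx":0,"dy":0,"dz":0,"yaw":0}
  ]
}}

```text
clock: 20.5
tool_pos: [0.592, -0.2276, 0.0521]
eef_rot: [0.647, 0.762, -0.023, 0.016]
contact_force: [-0.4, -0.4, 0.0]
opening: 1.0
```

```bash
python3 -c "
from goal import *
go([.593,-.227,.0505],9.4)
print(R.from_quat(r.get_state()['eef_rot']).as_matrix().round(3))
"
```

```text
t 20.5 pos [ 0.592  -0.2276  0.0521] tool-d [0.0005 0.0011 0.0016] yaxis deg 9.4 z [-0.005 -0.056 -0.998] F [-0.4 -0.4  0. ] M [-0.01 -0.1  -0.02] open 1.0 q7 -0.153
yaw needed -0.001
[[-0.163  0.987 -0.005]
 [ 0.985  0.163 -0.056]
 [-0.055 -0.014 -0.998]]
```

{"op": "play_rows", "data": {
  "targets": [
    {"jaw":0,"dx":0,"dy":0.001,"dz":0.0016,"yaw":0},
    {"jaw":0,"dx":0,"dy":0,"dz":0,"yaw":0},
    {"jaw":1,"dx":0,"dy":0,"dz":0,"yaw":0},
    {"jaw":1,"dx":0,"dy":0,"dz":0,"yaw":0},
    {"jaw":1,"dx":0,"dy":0,"dz":0,"yaw":0}
  ],
  "squeeze": 45
}}

```text
clock: 21.0
tool_pos: [0.5939, -0.2277, 0.0514]
eef_rot: [0.647, 0.762, -0.023, 0.017]
contact_force: [-0.4, -0.2, -0.1]
opening: 0.751
```

{"op": "play_rows", "data": {
  "targets": [
    {"jaw":1,"dx":0,"dy":0,"dz":0,"yaw":0},
    {"jaw":1,"dx":0,"dy":0,"dz":0,"yaw":0},
    {"jaw":1,"dx":0,"dy":0,"dz":0,"yaw":0},
    {"jaw":1,"dx":0,"dy":0,"dz":0,"yaw":0},
    {"jaw":1,"dx":0,"dy":0,"dz":0,"yaw":0}
  ]
}}

```text
clock: 21.5
tool_pos: [0.5939, -0.2277, 0.0515]
eef_rot: [0.647, 0.762, -0.023, 0.017]
contact_force: [0.1, 0.5, -0.0]
opening: 0.695
```

```bash
python3 -c "
from goal import *
go([.593,-.227,.0505],9.4)
"
```

```text
t 21.5 pos [ 0.5939 -0.2277  0.0515] tool-d [ 0.0009 -0.0008  0.001 ] yaxis deg 9.3 z [-0.003 -0.057 -0.998] F [ 0.1  0.5 -0. ] M [-0.01 -0.14 -0.02] open 0.695 q7 -0.154
yaw needed -0.001
```

Gripped (61 mm ≈ body). Slow lift at a stronger grip.

{"op": "play_rows", "data": {
  "targets": [
    {"jaw":1,"dx":0,"dy":0,"dz":0,"yaw":0},
    {"jaw":1,"dx":0,"dy":0,"dz":-0.004,"yaw":0},
    {"jaw":1,"dx":0,"dy":0,"dz":-0.006,"yaw":0},
    {"jaw":1,"dx":0,"dy":0,"dz":-0.006,"yaw":0},
    {"jaw":1,"dx":0,"dy":0,"dz":-0.006,"yaw":0}
  ],
  "squeeze": 58
}}

```text
clock: 22.0
tool_pos: [0.5931, -0.2272, 0.0732]
eef_rot: [0.647, 0.762, -0.023, 0.017]
contact_force: [-0.2, -0.5, -3.3]
opening: 0.692
```

{"op": "play_rows", "data": {
  "targets": [
    {"jaw":1,"dx":0,"dy":0,"dz":-0.006,"yaw":0},
    {"jaw":1,"dx":0,"dy":0,"dz":-0.006,"yaw":0},
    {"jaw":1,"dx":0,"dy":0,"dz":-0.006,"yaw":0},
    {"jaw":1,"dx":0,"dy":0,"dz":-0.006,"yaw":0},
    {"jaw":1,"dx":0,"dy":0,"dz":-0.006,"yaw":0}
  ]
}}

```text
clock: 22.5
tool_pos: [0.5923, -0.2242, 0.1064]
eef_rot: [0.647, 0.762, -0.023, 0.016]
contact_force: [-0.2, 0.1, -2.1]
opening: 0.69
```

```bash
python3 -c "
from goal import *
go([.6256,.189,.16],9.4);print(r.get_state()['q'].round(3))
snap('side','s2');s=snap('wrist','w6');a=snap('scene','sc2')
c3=load('s2')['frame'][125:215,250:350];c1=a['frame'][200:320,140:270]
cv2.imwrite('pics/crop3.png',np.hstack([cv2.resize(x,(390,340),interpolation=cv2.INTER_CUBIC) for x in (c3,c1)])[:,:,::-1])"
```

```text
t 22.5 pos [ 0.5923 -0.2242  0.1064] tool-d [ 0.3987  0.0992 -0.0768] yaxis deg 9.4 z [-0.006 -0.056 -0.998] F [-0.2  0.1 -2.1] M [ 0.02 -0.17  0.08] open 0.69 q7 -0.109
yaw needed -0.001
[ 0.506  0.896 -0.456  1.648  0.622  0.747 -0.109]
```

View pics/crop3.png

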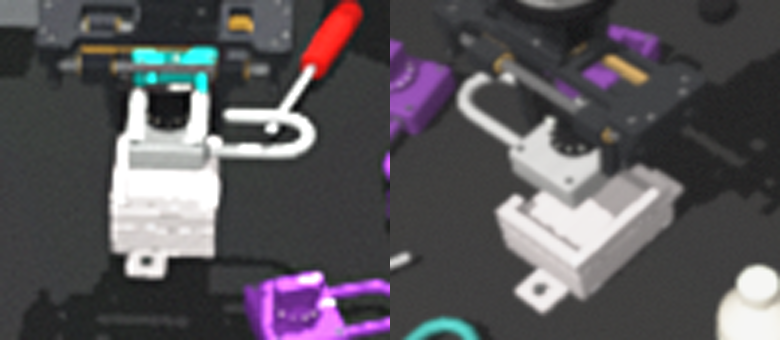

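View pics/w6.png

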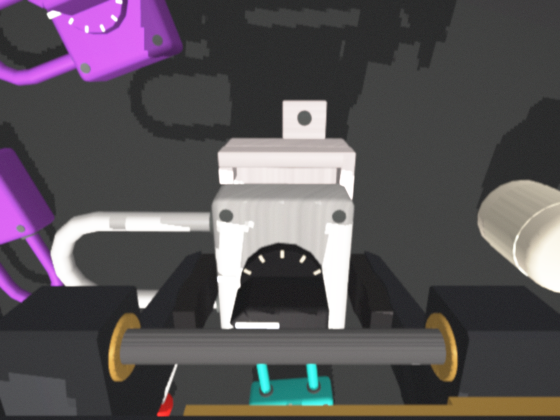

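The lock is lifted from the holder, held front/back, shackle open. Continue up.

{"op": "play_rows", "data": {
  "targets": [
    {"jaw":1,"dx":0,"dy":0,"dz":-0.012,"yaw":0},
    {"jaw":1,"dx":0,"dy":0,"dz":-0.012,"yaw":0},
    {"jaw":1,"dx":0,"dy":0,"dz":-0.012,"yaw":0},
    {"jaw":1,"dx":0,"dy":0,"dz":-0.012,"yaw":0},
    {"jaw":1,"dx":0.003,"dy":0,"dz":-0.01,"yaw":0}
  ]
}}

```text
clock: 23.15
tool_pos: [0.5914, -0.2183, 0.1674]
eef_rot: [0.647, 0.762, -0.024, 0.015]
contact_force: [-0.8, 0.4, -3.6]
opening: 0.693
```

{"op": "play_rows", "data": {
  "targets": [
    {"jaw":1,"dx":0.008,"dy":0.002,"dz":-0.004,"yaw":0},
    {"jaw":1,"dx":0.015,"dy":0.004,"dz":-0.001,"yaw":0},
    {"jaw":1,"dx":0.02,"dy":0.005,"dz":-0.001,"yaw":0},
    {"jaw":1,"dx":0.02,"dy":0.005,"dz":-0.001,"yaw":0},
    {"jaw":1,"dx":0.02,"dy":0.005,"dz":-0.001,"yaw":0}
  ]
}}

```text
clock: 23.65
tool_pos: [0.5991, -0.1283, 0.1725]
eef_rot: [0.648, 0.761, -0.024, 0.016]
contact_force: [-0.4, 0.8, -2.8]
opening: 0.689
```

```bash
python3 -c "
from goal import *
go([.6256,.189,.17],9.4);print(r.get_state()['q'].round(3))"
```

```text
t 23.65 pos [ 0.5991 -0.1283  0.1725] tool-d [ 0.3087  0.0764 -0.0157] yaxis deg 9.1 z [-0.006 -0.057 -0.998] F [-0.4  0.8 -2.8] M [ 0.06 -0.17 -0.02] open 0.689 q7 -0.216
yaw needed -0.005
[ 0.378  0.788 -0.493  1.664  0.55   0.838 -0.216]
```

{"op": "play_rows", "data": {
  "targets": [
    {"jaw":1,"dx":0.02,"dy":0.005,"dz":-0.001,"yaw":0},
    {"jaw":1,"dx":0.02,"dy":0.005,"dz":-0.001,"yaw":0},
    {"jaw":1,"dx":0.02,"dy":0.005,"dz":-0.001,"yaw":0},
    {"jaw":1,"dx":0.02,"dy":0.005,"dz":-0.001,"yaw":0},
    {"jaw":1,"dx":0.02,"dy":0.005,"dz":-0.001,"yaw":0}
  ]
}}

```text
clock: 24.15
tool_pos: [0.6052, -0.0114, 0.1698]
eef_rot: [0.645, 0.764, -0.023, 0.013]
contact_force: [-0.3, 0.5, -3.7]
opening: 0.693
```

{"op": "play_rows", "data": {
  "targets": [
    {"jaw":1,"dx":0.02,"dy":0.005,"dz":-0.001,"yaw":0},
    {"jaw":1,"dx":0.02,"dy":0.005,"dz":-0.001,"yaw":0},
    {"jaw":1,"dx":0.02,"dy":0.005,"dz":-0.001,"yaw":0},
    {"jaw":1,"dx":0.02,"dy":0.005,"dz":-0.001,"yaw":0},
    {"jaw":1,"dx":0.02,"dy":0.005,"dz":-0.001,"yaw":0}
  ]
}}

```text
clock: 24.65
tool_pos: [0.6085, 0.1055, 0.1674]
eef_rot: [0.641, 0.767, -0.024, 0.01]
contact_force: [0.3, -0.9, -4.3]
opening: 0.692
```

```bash
python3 -c "
from goal import *
go([.6256,.189,.17],9.4);print(r.get_state()['q'].round(3))"
```

```text
t 24.65 pos [0.6085 0.1055 0.1674] tool-d [ 0.079   0.0314 -0.0069] yaxis deg 10.1 z [-0.016 -0.049 -0.999] F [ 0.3 -0.9 -4.3] M [-0.   -0.22  0.02] open 0.692 q7 -0.533
yaw needed 0.013
[-0.008  0.81  -0.482  1.622  0.509  0.871 -0.533]
```

{"op": "play_rows", "data": {
  "targets": [
    {"jaw":1,"dx":0.016,"dy":0.007,"dz":-0.002,"yaw":0},
    {"jaw":1,"dx":0.014,"dy":0.007,"dz":-0.002,"yaw":0},
    {"jaw":1,"dx":0.012,"dy":0.007,"dz":-0.002,"yaw":0},
    {"jaw":1,"dx":0.01,"dy":0.005,"dz":-0.001,"yaw":0},
    {"jaw":1,"dx":0.006,"dy":0.002,"dz":0,"yaw":0}
  ]
}}

```text
clock: 25.15
tool_pos: [0.6227, 0.18, 0.17]
eef_rot: [0.638, 0.77, -0.024, 0.007]
contact_force: [-0.5, 0.2, -4.1]
opening: 0.694
```

{"op": "play_rows", "data": {
  "targets": [
    {"jaw":1,"dx":0,"dy":0,"dz":0,"yaw":0},
    {"jaw":1,"dx":0,"dy":0,"dz":0,"yaw":0},
    {"jaw":1,"dx":0,"dy":0,"dz":0,"yaw":0},
    {"jaw":1,"dx":0,"dy":0,"dz":0,"yaw":0},
    {"jaw":1,"dx":0,"dy":0,"dz":0,"yaw":0}
  ]
}}

```text
clock: 25.65
tool_pos: [0.6226, 0.1772, 0.1694]
eef_rot: [0.639, 0.769, -0.025, 0.007]
contact_force: [-1.0, -0.4, -3.5]
opening: 0.691
```

```bash
python3 -c "
from goal import *
go([.6256,.189,.17],9.4);print(r.get_state()['q'].round(3))
s=snap('side','s3');snap('wrist','w7');snap('scene','sc3')"
```

```text
t 25.65 pos [0.6226 0.1772 0.1694] tool-d [ 0.011   0.0051 -0.0013] yaxis deg 10.5 z [-0.021 -0.048 -0.999] F [-1.  -0.4 -3.5] M [ 0.04 -0.16  0.01] open 0.691 q7 -0.586
yaw needed 0.019
[-0.119  0.848 -0.483  1.512  0.488  0.945 -0.586]
```

View pics/s3.png

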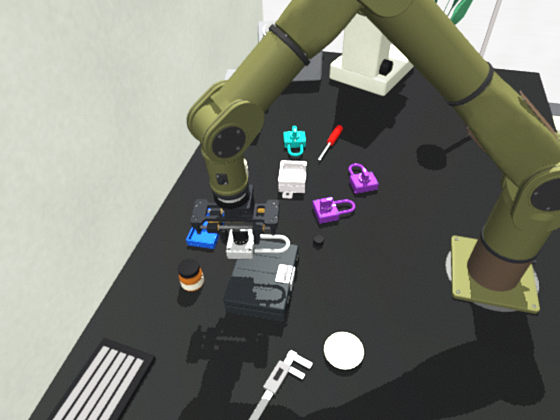

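View pics/sc3.png

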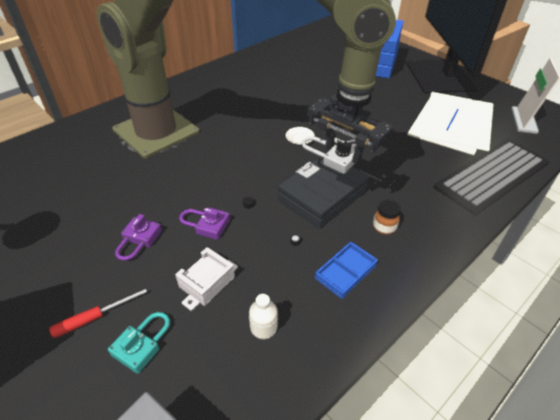

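View pics/w7.png

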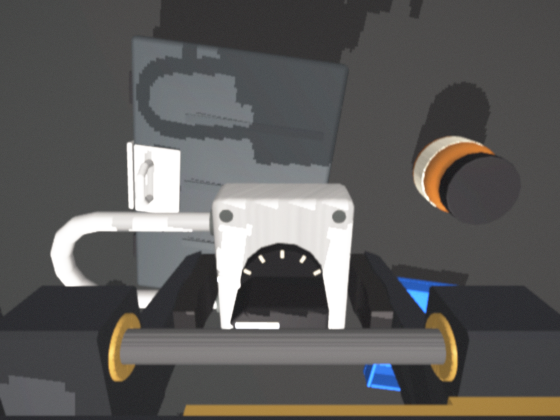

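The lock hangs over the case with the bow near the staple. In the wrist view the bow's outer edge is near (55,255) and the staple at (147,180). I measure both.

```bash
python3 -c "
from goal import *
for n,(u0,u1,v0,v1) in dict(w7=(45,215,205,310),s3=(240,300,225,260),sc3=(295,345,130,165)).items():
    c=cloud(load(n))[v0:v1,u0:u1].reshape(-1,3);f=load(n)['frame'][v0:v1,u0:u1].reshape(-1,3)
    m=(c[:,2]>.135)&(c[:,2]<.185)&(f.min(1)>90)&(c[:,0]<.585)
    Q=c[m];print(n,len(Q),Q.min(0).round(3),Q.max(0).round(3),'minx',Q[Q[:,0].argmin()].round(3),cv2.minAreaRect((Q[:,:2]*1000).astype(np.float32)))
c=cloud(load('w7'))[130:215,120:185].reshape(-1,3);m=(c[:,2]>.074)&(c[:,2]<.095);print('staple',c[m].mean(0),c[m].min(0),c[m].max(0))
"
```

```text
w7 4250 [0.51  0.14  0.159] [0.585 0.2   0.17 ] minx [0.51  0.164 0.166] ((550.3798217773438, 165.64199829101562), (81.60690307617188, 52.067787170410156), 12.157411575317383)
s3 263 [0.509 0.137 0.158] [0.585 0.208 0.183] minx [0.509 0.167 0.164] ((552.976806640625, 167.21282958984375), (86.03864288330078, 56.82367706298828), 18.58403778076172)
sc3 172 [0.511 0.133 0.16 ] [0.584 0.191 0.173] minx [0.511 0.161 0.167] ((548.214599609375, 160.9048614501953), (73.6202163696289, 54.9370231628418), 4.817860126495361)
staple [0.51849214 0.17310756 0.08022105] [0.51440196 0.15469888 0.07400211] [0.52151241 0.18756802 0.0845525 ]
```

Bow ≈ (0.514, 0.158, 0.162) against staple (0.518, 0.172). Small correction of +13 mm in y, then settle.

{"op": "play_rows", "data": {
  "targets": [
    {"jaw":1,"dx":0.005,"dy":0.003,"dz":0,"yaw":0},
    {"jaw":1,"dx":0.005,"dy":0.003,"dz":0,"yaw":0},
    {"jaw":1,"dx":0.003,"dy":0,"dz":0,"yaw":0},
    {"jaw":1,"dx":0,"dy":0,"dz":0,"yaw":0},
    {"jaw":1,"dx":0,"dy":0,"dz":0,"yaw":0}
  ]
}}

```text
clock: 26.3
tool_pos: [0.6264, 0.1937, 0.1686]
eef_rot: [0.638, 0.769, -0.025, 0.007]
contact_force: [0.3, 0.2, -2.7]
opening: 0.689
```

{"op": "play_rows", "data": {
  "targets": [
    {"jaw":1,"dx":0,"dy":0,"dz":0,"yaw":0},
    {"jaw":1,"dx":0,"dy":0,"dz":0,"yaw":0},
    {"jaw":1,"dx":0,"dy":0,"dz":0,"yaw":0},
    {"jaw":1,"dx":0,"dy":0,"dz":0,"yaw":0},
    {"jaw":1,"dx":0,"dy":0,"dz":0,"yaw":0}
  ]
}}

```text
clock: 26.8
tool_pos: [0.6263, 0.1931, 0.1686]
eef_rot: [0.639, 0.769, -0.025, 0.007]
contact_force: [-0.7, -0.7, -3.7]
opening: 0.695
```

```bash
python3 -c "
from goal import *
go([.6256,.189,.17],9.4);s=snap('wrist','w8')
c=cloud(s)[205:310,45:215].reshape(-1,3);f=s['frame'][205:310,45:215].reshape(-1,3)
m=(c[:,2]>.135)&(c[:,2]<.185)&(f.min(1)>90)&(c[:,0]<.585);Q=c[m]
print('bow edge',Q[Q[:,0]<Q[:,0].min()+.006].mean(0),cv2.minAreaRect((Q[:,:2]*1000).astype(np.float32)))
c=cloud(s)[110:230,100:200].reshape(-1,3);m=(c[:,2]>.074)&(c[:,2]<.095);print('staple',c[m].mean(0))
C=cloud(s);m=(C[...,2]>.17)&(C[...,2]<.2);print('top z',C[215,225],C[215,340],C[190,280]); go([0,0,0])
"
```

```text
t 26.8 pos [0.6263 0.1931 0.1686] tool-d [-0.0039 -0.0015 -0.0012] yaxis deg 10.6 z [-0.021 -0.048 -0.999] F [-0.7 -0.7 -3.7] M [ 0.03 -0.21 -0.03] open 0.695 q7 -0.596
yaw needed 0.02
bow edge [0.51779037 0.17921323 0.16658062] ((551.889892578125, 180.67645263671875), (76.2497787475586, 52.47998809814453), 10.265253067016602)
staple [0.51805224 0.17834942 0.08007553]
top z [0.59623408 0.22001718 0.17615721] [0.64398188 0.22935198 0.17580673] [0.61748954 0.23091059 0.16207602]
t 26.85 pos [0.6263 0.193  0.1686] tool-d [-0.0668 -0.6459  0.1906] yaxis deg 10.6 z [-0.021 -0.048 -0.999] F [ 0.4 -1.2 -3.7] M [ 0.   -0.17 -0.01] open 0.691 q7 -0.596
```

Bow is within about 5 mm of the staple horizontally and about 80 mm above it. The arm is at rest and the grip is holding. Handing in.

```bash
python3 -c "
from goal import *
print(r.finish_job()); go([0,0,0])"
```

```text
the job is handed in; nothing more can be done
None
the job is handed in; nothing more can be done
```

I opened the steel padlock in its holder and handed the job in at about 27 s. The arm is holding the lock still, with its bow over the hasp staple. `finish_job` gives no verdict, so success rests on my own checks.

- **Dial:** turned 120° clockwise (4 clicks). It then read 9.4° in the camera fit against the lock's 9.2°, with the nose at the mark.
- **Shackle:** gripped by its legs and pulled until the tool stopped, about 24.5 mm. Of that, about 2 mm was the lock sliding in the holder. The camera showed it about 22–24 mm out afterwards.
- **Final hold:** the body is gripped front and back at 58 N. Finger opening is 61 mm on the 62 mm body.
- **Bow position:** last measured at about x 0.522, y 0.179, z 0.162 m. That is about 5 mm horizontally from the staple (0.518, 0.178 in that picture) and roughly 80 mm above it.
- **Clearance:** the lock's underside is about 0.147 m above the bench, clear of everything. The wrist force of about 3.7 N fits the lock's weight alone. I saw no bystander out of place in the last scene picture, but did not measure them.

**Disagreements:**
- Fast yaw and shift moves drifted and left the tool tilted by about 3°. I could not correct the tilt but worked around it.
- The staple's y read 0.171–0.178 m depending on the view, which is small against the 45 mm allowed.

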